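# Load the top sample tray into the reader

## Robot

A 7-joint arm with a two-finger parallel gripper is mounted at the origin on the work surface. World frame = base frame: x ahead of the robot, y to its left, z up, the work surface at z = 0. Lengths are in m, angles in rad, forces in N, time in s.
With the tool pointing down it reaches from about 0.425 to 0.875 m from the base axis. Payload 4.7 kg.
Tool frame: the origin (TCP) lies at the very end of the fingers, on their centre line; the grasp point (between the pads) lies 19 mm behind it (grip_point_offset is the distance from the TCP to the grasp point, in m); x points along the fingers, z is the direction in which the jaws open and shut, and the axes are right-handed (so a half turn about x gives the same grasp; the last joint's range is limited). The gripper opens to 87 mm and grips with 3 to 60 N. Pads are 19 mm wide; open, the fingers measure 117 mm over their backs; the gripper's body (75 mm by 190 mm) begins 51 mm behind the grasp point.
Start: joints at [1.334, 0.321, -0.07, 1.45, 0.023, 1.371, -0.057], TCP at [0.161, -0.63, 0.223] pointing down, gripper open.
Joint ranges: [-2.86, 2.86], [-0.3, 2.09], [-1.38, 1.24], [0.06, 2.45], [-1.56, 4.7], [0.09, 2.05], [-2.69, 2.69]. Speed limits (rad/s): [2.57, 2.57, 3.14, 3.14, 3.14, 3.14, 3.14].

## Interface

Orientations are given as a rotation vector (axis times angle).
In Python, from bench import get_state, get_image, calibration, close_job, grip_point_offset gives the robot as it stands.
- The arm moves only by the tool play_rows, never from a script. Its argument "targets" is a list of rows, each an object with "claw": the closure, from 0 (fully open) to 1 (shut); "linear": the shift along the tool's x, y, z as a fraction of full scale, a list of three; "rotation": the turn, a rotation vector about the tool's x, y, z as a fraction of full scale, a list of three. In form: [{"claw": claw, "linear": [x, y, z], "rotation": [wx, wy, wz]}, ...]. A call has 1 to 10 rows; each row shifts and turns the pose as measured when the row begins, along the tool's axes as they then stand; what a row does not reach is not made up. Full scale, the value 1, is 2.5 cm for a shift and 90 degrees for a turn. A row lasts 1/12 s, in which the tool goes at most 41.7 mm and 7.16 degrees, less where a joint would pass 70% of its speed; a pose out of reach is approached as far as the arm can. A call with a number of a shift or a turn outside -1 to 1 is refused whole. A call with a gripper value outside its range is refused whole. The fingers move at their own pace and stop on an object; "newtons" is the grip in N (left out, the last holds). Time passes only in rows, so rows that do not move let the fingers close. It gives the time, the measured TCP pose, the force and the opening at its end, in the units of the state.
- get_state(): the state, without advancing time (a new reading comes with each control period).
- get_image(name): name is "scene" or "top"; returns the picture (480x640x3 uint8, blue, green, red); there is no depth.
- calibration(name): a dict with "fx", "fy", "cx", "cy" (pixels), "rvec" (rotation vector, rad) and "tvec" (3), from world to camera coordinates, as OpenCV has them. Camera axes: x right, y down, z forward; pixel columns grow to the right and rows downward; lengths in m; the calibration is good to about 2 mm. A picture is of the moment at which its call begins. calibration takes no time and is no camera call.
- close_job(): hands the job in, once; it reports no verdict.
The state is a dict: "time": time; "joint_positions": joint angles; "qd": joint speeds; "joint_torque": joint torques, N m; "position": TCP position; "tool_rot": TCP orientation; "ft_force": force on the tool from outside, world axes, zero at the start; "torque": the same for the moment, N m; "grip_width": opening from 0.0 (shut) to 1.0 (fully open).
Only numpy, scipy, OpenCV 4.12 (cv2) and the standard library are available. Lean on these libraries where they do the work, as an engineer would, in place of code of your own. Each camera call takes 0.05 s, during which the arm holds its last target. There are 200 camera calls.

## Task

Draw the top tray forward out of the magazine, lift it off the pile keeping it upright, and lay it lengthwise on the reader's deck, pushed fully home into the corner so that it sits flush against both metal fences. Leave the two trays below in their place in the magazine, and leave everything else on the bench where it stands.

Things in the scene. Friction and masses are not known exactly. Their poses are not given: they have to be found in the camera images.
- tray_top: Top tray of the pile: open, empty blue plastic tray, 140 mm long (its x), 62 wide (y), 20 high, walls and floor 4 mm thick, 0.13 to 0.2 kg. Origin: centre of its underside, z up. It lies flat on the rim of the tray below and slides on it; with more than half its length sticking out it tips off. Either end may lead.
- tray_mid: Second tray of the pile, identical. Origin as for the top tray.
- tray_low: Lowest tray of the pile, identical. Origin as for the top tray.
- magazine: Fixed white magazine with the three trays in a pile. Origin: centre of its underside. Open above and at its front (-x), base 12 mm thick. Side walls (inner faces y = +-35 mm, x -64 to +80) and back wall (inner face x = +74) are 75 mm high, 3 mm above the top tray's rim (72): no room for a finger between tray and walls.
- mag_front (a point): Middle of the magazine's open front edge, at x = -70 mm of the magazine, 72 mm high; the trays' ends lie about flush with it. Trays are drawn out this way (-x of the magazine). A fingertip lowered into the tray can draw it by the inside of its front wall.
- mag_strip (a point): Middle of the orange hold-down strip's upper face (80 mm high). The strip bridges the magazine's back end from x = +45 to +80 mm, underside 76 mm high: the top tray cannot be lifted until drawn some 30 mm forward.
- reader: Fixed low white flatbed reader. Origin on the table. Flat deck 40 mm high, x -110 to +110, y -120 to +70 mm. Two dark steel fences 22 mm high form a corner on it: long fence along x, inner face at y = +50 mm (x -100 to +100); end fence along y, inner face at x = +90 (y -100 to +50).
- reader_home (a point): Where the underside's centre of a tray that is home lies: x = +20, y = +19 mm in the reader, 40 mm high, tray lengthwise along the reader's x, touching both fences. The fences are as high as the tray: a gripper holding its sides does not fit beside the long fence. The tray slides easily on the deck.
- wash_bottle: Small white plastic wash bottle with a blue cap, 60 mm across, 130 mm tall. Bystander. Origin: centre of its underside.
- beaker: Glass beaker, 72 mm across, 95 mm tall. Bystander. Origin: centre of its underside.
- dish: White porcelain dish, 90 mm across, 35 mm tall. Bystander. Origin: centre of its underside.
- jar: Amber glass jar with black lid, 60 mm across, 80 mm tall. Bystander. Origin: centre of its underside.
- cylinder: Small stoppered amber measuring cylinder, foot 60 mm across, 125 mm tall. Bystander. Origin: centre of its underside.
- tip_box: Yellow box of pipette tips, 120 x 85 mm, 55 mm tall. Bystander. Origin: centre of its underside.
Not all that is in view belongs to the job. What is shaped like the tray_top but green is not meant.

How it is judged:
By the outcome, as a careful person would: the job done as asked, in the order asked, and still so for the second after the job is handed in, with the robot touching nothing.
It also fails if it takes over 72 s, if anything falls off the work surface, if the arm or the gripper's body presses on something with over 40 N, if the wrist force passes 120 N, or if a joint passes its speed limit or range.

## Working session

There is one attempt and no reset: what is moved stays moved. The work goes in short steps, Python scripts to look and compute and a tool call to move; the robot and the scene stay as the last step left them, time stands still between calls to the robot, and variables do not carry over. Pictures are saved under pics/ and viewed, about 8 in all and at most 12, crops included, and the job is handed in when it is done.

Besides the shell and the picture viewer there is one more tool, called after "Call:" by a JSON object that holds its "name" and its "arguments". play_rows: Moves the arm, as the interface text tells. Shift numbers are shares of 2.5 cm and turn numbers shares of 90 degrees, none past 1 either way. Its arguments: {"type":"object","properties":{"targets":{"type":"array"},"newtons":{"type":"number"}},"required":["targets"]}

```bash
mkdir -p pics; ls
python3 - <<'E'
from bench import *
import cv2
for n in("scene","top"):
    cv2.imwrite(f"pics/{n}0.png",get_image(n)); print(n,calibration(n))
print(get_state(),grip_point_offset)
E
```

```text
pics
scene {'fx': 505.34175513156845, 'fy': 505.34175513156845, 'cx': 316.2800679430839, 'cy': 246.44413901230178, 'rvec': array([ 2.32192974,  1.00616182, -0.31574611]), 'tvec': array([-0.35244609, -0.27872432,  1.75910021])}
top {'fx': 513.6471827659936, 'fy': 513.6471827659936, 'cx': 319.0061662462855, 'cy': 244.12088974401934, 'rvec': array([ 2.13704757, -2.17293707,  0.19237276]), 'tvec': array([-0.01872902,  0.56126517,  1.20745793])}
{'time': 0.1, 'joint_positions': array([ 1.33414402,  0.32177501, -0.0700711 ,  1.45155744,  0.02260493,
        1.37082777, -0.05689823]), 'qd': array([-0.00033787, -0.00140292, -0.00039962, -0.00261741, -0.00165931,
       -0.00092323,  0.0006588 ]), 'joint_torque': array([-1.70892613e-04, -4.92569339e+01, -4.05866643e-01, -3.13398135e+01,
       -6.41639926e-02,  3.94742901e-02,  5.57716101e-05]), 'position': array([ 0.16110234, -0.62919348,  0.2215516 ]), 'tool_rot': array([ 1.02356653,  1.31895636, -1.0218851 ]), 'ft_force': array([-0.13068251, -0.72866274, -0.09860361]), 'torque': array([-0.03670271,  0.04804965, -0.00823604]), 'grip_width': 1.0039343733878692} 0.0187
```

View pics/scene0.png

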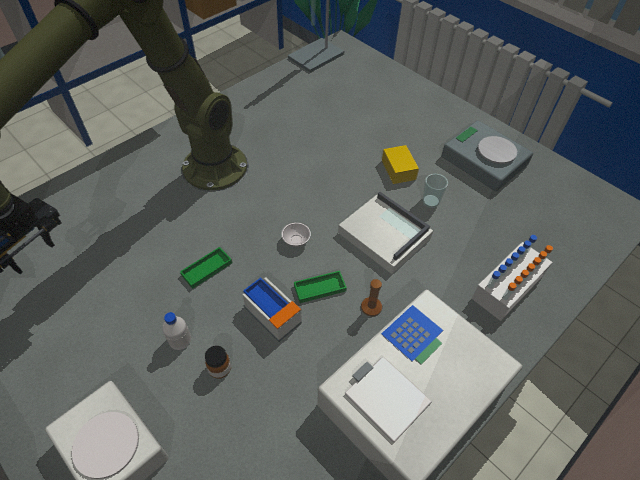

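View pics/top0.png

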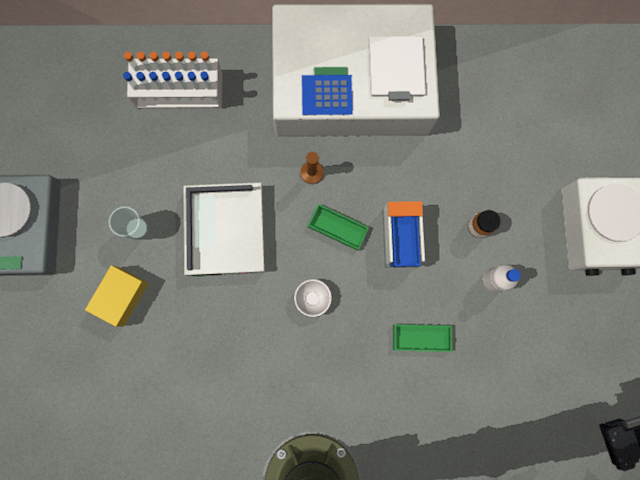

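The top view shows these things that could be taken for the tray:
- the blue tray in the white magazine at about (405,240), with the orange strip at its far end
- green trays at (338,227) and (423,337), which are decoys
- a blue keypad at (327,93)

I choose the blue tray in the magazine. The reader is at about (225,230). I'll check both in one close crop.

```bash
cat > h.py <<'E'
import numpy as np, cv2
from bench import *
from scipy.spatial.transform import Rotation as R
def px2w(n,u,v,z):
    c=calibration(n);M=cv2.Rodrigues(np.array(c['rvec']))[0];t=np.array(c['tvec'])
    d=M.T@np.array([(u-c['cx'])/c['fx'],(v-c['cy'])/c['fy'],1]);o=-M.T@t
    return o+d*(z-o[2])/d[2]
def proj(n,P):
    c=calibration(n);M=cv2.Rodrigues(np.array(c['rvec']))[0]
    q=np.atleast_2d(P)@M.T+np.array(c['tvec']);return np.c_[c['fx']*q[:,0]/q[:,2]+c['cx'],c['fy']*q[:,1]/q[:,2]+c['cy']]
def pose(x,y,yaw,pts):
    c,s=np.cos(yaw),np.sin(yaw);p=np.array(pts,float);return np.c_[x+c*p[:,0]-s*p[:,1],y+s*p[:,0]+c*p[:,1],p[:,2]]
E
python3 - <<'E'
from h import *
a=cv2.imread('pics/top0.png')
r=lambda c:cv2.resize(c,None,fx=5,fy=5,interpolation=cv2.INTER_CUBIC)
cv2.imwrite('pics/c1.png',np.hstack([r(a[175:285,175:275]),r(a[175:285,375:435])]))
E
```

```text
(no output)
```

View pics/c1.png

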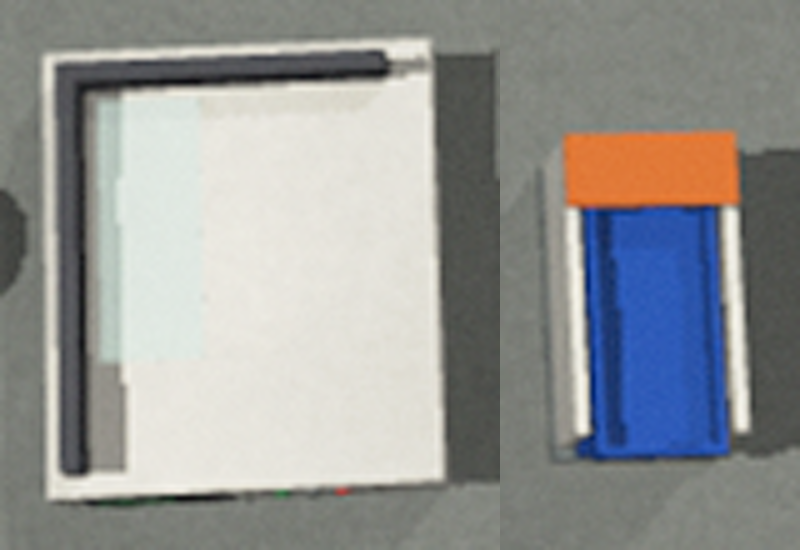

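The left crop shows the reader: deck corners at crop pixels (43,55), (432,38), (445,482), (48,498), with the long fence at left and the end fence at top. The right crop shows the blue tray under the orange strip, corners (565,135), (738,132), (739,206), (566,206), and its open front facing the robot. This confirms the choice. Next I fit poses and overlay them on both views.

```bash
cat > fit.py <<'E'
from h import *
from scipy.optimize import least_squares
f=lambda q,ox,oy:(np.array(q,float)+.5)/5-.5+[ox,oy]
rd=f([(43,55),(432,38),(445,482),(48,498)],175,175); RD=[(.11,.07,.04),(.11,-.12,.04),(-.11,-.12,.04),(-.11,.07,.04)]
mg=f([(565-500,135),(738-500,132),(739-500,206),(566-500,206),(738-500,207),(749-500,433),(580-500,436)],375,175)
MG=[(.08,.041,.08),(.08,-.041,.08),(.045,-.041,.08),(.045,.041,.08)]
def fit(px,pts,x0):
    s=least_squares(lambda p:(proj('top',pose(*p,pts))-px).ravel(),x0);return s.x,s.fun.round(1)
if __name__=='__main__':
    r,e=fit(rd,RD,[.6,.2,0]);print('reader',r,e)
    m,e=fit(mg[:4],MG,[.6,-.2,0]);print('mag',m,e)
    # strip width free check
    for (u,v) in mg[:4]: print(px2w('top',u,v,.08).round(4))
    for q in f([(92,458),(230,455)],375,175): print('tray front',px2w('top',*q,.072).round(4))
    a=cv2.imread('pics/top0.png');b=cv2.imread('pics/scene0.png')
    S=8
    def ov(im,n,box):
        x0,y0,x1,y1=box;c=cv2.resize(im[y0:y1,x0:x1],None,fx=S,fy=S,interpolation=cv2.INTER_CUBIC)
        for p,pts,col in((r,RD,(0,0,255)),(r,[(.09,.05,.062),(.09,-.1,.062)],(0,255,255)),(r,[(.09,.05,.062),(-.1,.05,.062)],(0,255,255)),(m,[(.07,.031,.072),(.07,-.031,.072),(-.07,-.031,.072),(-.07,.031,.072)],(0,255,255)),(m,MG,(0,0,255)),(m,[(-.064,.035,.075),(.08,.035,.075)],(0,255,0)),(m,[(-.064,-.035,.075),(.08,-.035,.075)],(0,255,0))):
            q=((proj(n,pose(*p,pts))+.5-[x0,y0])*S).astype(int)
            cv2.polylines(c,[q],True,col,1)
        return c
    t=np.hstack([ov(b,'scene',(335,190,435,272))[:, :], ]); 
    S=5;l=[cv2.resize(ov(b,'scene',(335,190,435,275)),(400,340)),ov(b,'scene',(235,270,310,340))]
    k=[ov(a,'top',(182,175,266,285))[:, :400],ov(a,'top',(375,190,450,275))]
    H=max(x.shape[0] for x in l+k)
    def pad(x):return cv2.copyMakeBorder(x,0,max(0,0),0,400-x.shape[1],cv2.BORDER_CONSTANT)
    c1=np.vstack([pad(l[0]),pad(l[1])[:260]]);c2=pad(k[1]);c2=cv2.copyMakeBorder(c2,0,600-c2.shape[0],0,0,cv2.BORDER_CONSTANT)
    cv2.imwrite('pics/ov.png',np.hstack([c1,c2]))
E
python3 fit.py
```

```text
reader [0.60461616 0.23016607 0.02918476] [ 0.3 -0.1 -0.3  0.2 -0.1 -0.2  0.1  0.2]
mag [ 0.57594618 -0.23425644 -0.00860951] [ 0.2 -0.1 -0.5  0.3 -0.1 -0.2  0.4 -0. ]
[ 0.656  -0.1936  0.08  ]
[ 0.6564 -0.2771  0.08  ]
[ 0.6201 -0.2758  0.08  ]
[ 0.6212 -0.1927  0.08  ]
tray front [ 0.5009 -0.2017  0.072 ]
tray front [ 0.5013 -0.2675  0.072 ]
```

View pics/ov.png

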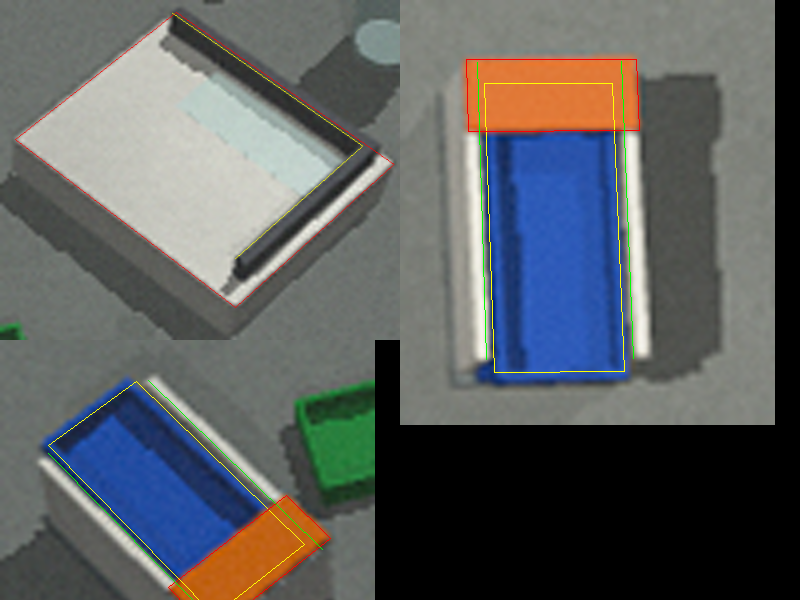

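The overlays fit both views to 1–2 mm, and the tray's front end is about 4 mm proud of the magazine front.

My plan is to pinch the tray's front wall (the end facing the robot) with the jaws along the magazine's x. I then draw it out, lift it, set it down, and push it home. An end grip clears both fences.

```bash
cat >> h.py <<'E'
def plan(p,yaw):
    """target TCP p, pointing down, jaws along heading yaw: turn and shift in tool axes (units of full scale)"""
    s=get_state();A=R.from_rotvec(s['tool_rot']);best=None
    for sg in(1,-1):
        z=sg*np.array([np.cos(yaw),np.sin(yaw),0]);x=np.array([0,0,-1.]);B=R.from_matrix(np.c_[x,np.cross(z,x),z])
        r=(A.inv()*B)
        if best is None or r.magnitude()<best[0]: best=(r.magnitude(),r,B)
    d=np.array(p)-s['position']
    print('t',round(s['time'],2),'pos',s['position'].round(4),'F',s['ft_force'].round(1),'w',round(s['grip_width'],3),'q7',s['joint_positions'].round(2)[[0,6]])
    print('turn/90',(best[1].as_rotvec()/(np.pi/2)).round(3),'now-axes',A.as_matrix().round(2).tolist())
    print('shift/25 in now axes',(A.inv().apply(d)/.025).round(2),'in target axes',(best[2].inv().apply(d)/.025).round(2),'world mm',(d*1e3).round(1))
E
cat > tgt.py <<'E'
from h import *
r=[.6046,.2302,.0292];m=[.5759,-.2343,-.0086]
E
python3 -c "
from tgt import *
plan([.5035,-.2340,.16],-.0086)
for n,u,v,z in(('dish',313,298,.035),('cyl',312,172,.02),('bottle',512,275,.12),('jar',487,222,.08),('beaker',125,222,.09)):print(n,px2w('top',u,v,z).round(3))"
```

```text
t 0.1 pos [ 0.1611 -0.6292  0.2216] F [-0.1 -0.7 -0.1] w 1.004 q7 [ 1.33 -0.06]
turn/90 [-0.835 -0.001 -0.001] now-axes [[-0.0, 0.97, 0.25], [0.0, 0.25, -0.97], [-1.0, -0.0, -0.0]]
shift/25 in now axes [  2.48  17.19 -11.91] in target axes [ 2.46 15.92 13.56] world mm [342.4 395.2 -61.6]
dish [ 0.431 -0.011  0.035]
cyl [ 0.749 -0.014  0.02 ]
bottle [ 0.471 -0.465  0.12 ]
jar [ 0.603 -0.431  0.08 ]
beaker [0.613 0.425 0.09 ]
```

Call:
{"name": "play_rows", "arguments": {"targets": [{"claw": 0, "linear": [0, 0.8, -0.56], "rotation": [0, 0, 0]}, {"claw": 0, "linear": [0, 0.8, -0.56], "rotation": [0, 0, 0]}, {"claw": 0, "linear": [0, 0.8, -0.56], "rotation": [0, 0, 0]}, {"claw": 0, "linear": [0, 0.8, -0.56], "rotation": [0, 0, 0]}, {"claw": 0, "linear": [0, 0.8, -0.56], "rotation": [0, 0, 0]}, {"claw": 0, "linear": [0, 0.8, -0.56], "rotation": [0, 0, 0]}, {"claw": 0, "linear": [0, 0.8, -0.56], "rotation": [0, 0, 0]}, {"claw": 0, "linear": [0, 0.8, -0.56], "rotation": [0, 0, 0]}, {"claw": 0, "linear": [0, 0.8, -0.56], "rotation": [0, 0, 0]}, {"claw": 0, "linear": [0, 0.8, -0.56], "rotation": [0, 0, 0]}]}}

```text
time: 0.93
position: [0.3182, -0.4389, 0.2144]
tool_rot: [1.036, 1.325, -1.034]
ft_force: [-0.3, -0.3, -0.2]
grip_width: 0.998
```

Call:
{"name": "play_rows", "arguments": {"targets": [{"claw": 0, "linear": [0, 0, 0], "rotation": [-0.08, 0, 0]}, {"claw": 0, "linear": [0, 0, 0], "rotation": [-0.08, 0, 0]}, {"claw": 0, "linear": [0, 0, 0], "rotation": [-0.08, 0, 0]}, {"claw": 0, "linear": [0, 0, 0], "rotation": [-0.08, 0, 0]}, {"claw": 0, "linear": [0, 0, 0], "rotation": [-0.08, 0, 0]}, {"claw": 0, "linear": [0, 0, 0], "rotation": [-0.08, 0, 0]}, {"claw": 0, "linear": [0, 0, 0], "rotation": [-0.08, 0, 0]}, {"claw": 0, "linear": [0, 0, 0], "rotation": [-0.08, 0, 0]}, {"claw": 0, "linear": [0, 0, 0], "rotation": [-0.08, 0, 0]}, {"claw": 0, "linear": [0, 0, 0], "rotation": [-0.08, 0, 0]}]}}

```text
time: 1.77
position: [0.324, -0.4281, 0.2101]
tool_rot: [0.075, 1.583, -0.048]
ft_force: [-0.5, 1.2, -0.6]
grip_width: 1.002
```

```bash
python3 -c "
from tgt import *
plan([.5035,-.2340,.16],-.0086)"
```

```text
t 1.77 pos [ 0.324  -0.4281  0.2101] F [-0.5  1.2 -0.6] w 1.002 q7 [1.15 0.77]
turn/90 [-0.044 -0.008 -0.011] now-axes [[-0.01, 0.08, 1.0], [0.02, 1.0, -0.08], [-1.0, 0.02, -0.01]]
shift/25 in now axes [2.05 8.27 6.58] in target axes [2.   7.83 7.11] world mm [179.5 194.1 -50.1]
```

Call:
{"name": "play_rows", "arguments": {"targets": [{"claw": 0, "linear": [0, 0.8, 0.7], "rotation": [-0.045, -0.008, -0.011]}, {"claw": 0, "linear": [0, 0.85, 0.8], "rotation": [0, 0, 0]}, {"claw": 0, "linear": [0, 0.85, 0.8], "rotation": [0, 0, 0]}, {"claw": 0, "linear": [0.2, 0.85, 0.8], "rotation": [0, 0, 0]}, {"claw": 0, "linear": [0.2, 0.85, 0.8], "rotation": [0, 0, 0]}, {"claw": 0, "linear": [0.2, 0.85, 0.8], "rotation": [0, 0, 0]}, {"claw": 0, "linear": [0.2, 0.85, 0.8], "rotation": [0, 0, 0]}, {"claw": 0, "linear": [0.2, 0.85, 0.8], "rotation": [0, 0, 0]}, {"claw": 0, "linear": [0.2, 0.85, 0.75], "rotation": [0, 0, 0]}, {"claw": 0, "linear": [0.2, 0.6, 0.4], "rotation": [0, 0, 0]}]}}

```text
time: 2.6
position: [0.5133, -0.2224, 0.1699]
tool_rot: [0.01, 1.575, -0.012]
ft_force: [0.4, 0.7, -0.6]
grip_width: 0.998
```

```bash
python3 -c "
from tgt import *
plan([.5035,-.2340,.16],-.0086)"
```

```text
t 2.6 pos [ 0.5133 -0.2224  0.1699] F [ 0.4  0.7 -0.6] w 0.998 q7 [0.83 0.26]
turn/90 [-0.003 -0.003  0.   ] now-axes [[-0.0, 0.01, 1.0], [-0.0, 1.0, -0.01], [-1.0, -0.0, -0.0]]
shift/25 in now axes [ 0.4  -0.47 -0.38] in target axes [ 0.4  -0.47 -0.39] world mm [ -9.8 -11.6  -9.9]
```

Call:
{"name": "play_rows", "arguments": {"targets": [{"claw": 0, "linear": [0.3, -0.47, -0.39], "rotation": [0, 0, 0]}, {"claw": 0, "linear": [0.5, 0, 0], "rotation": [0, 0, 0]}, {"claw": 0, "linear": [0.7, 0, 0], "rotation": [0, 0, 0]}, {"claw": 0, "linear": [0.7, 0, 0], "rotation": [0, 0, 0]}, {"claw": 0, "linear": [0.7, 0, 0], "rotation": [0, 0, 0]}, {"claw": 0, "linear": [0.4, 0, 0], "rotation": [0, 0, 0]}, {"claw": 0, "linear": [0.3, 0, 0], "rotation": [0, 0, 0]}, {"claw": 0, "linear": [0, 0, 0], "rotation": [0, 0, 0]}]}}

```text
time: 3.27
position: [0.5053, -0.2243, 0.073]
tool_rot: [0.004, 1.578, 0.004]
ft_force: [-0.9, 0.0, -0.3]
grip_width: 1.004
```

```bash
python3 -c "
from tgt import *
plan([.5035,-.2345,.0605],-.0086)
a=get_image('top');b=get_image('scene')
r=lambda c:cv2.resize(c,(400,400),interpolation=cv2.INTER_CUBIC)
cv2.imwrite('pics/g1.png',np.hstack([r(a[190:290,355:455]),r(b[250:350,220:320])]))"
```

```text
t 3.27 pos [ 0.5053 -0.2243  0.073 ] F [-0.9  0.  -0.3] w 1.004 q7 [0.82 0.25]
turn/90 [ 0.006 -0.004 -0.003] now-axes [[-0.01, -0.0, 1.0], [0.01, 1.0, 0.0], [-1.0, 0.01, -0.01]]
shift/25 in now axes [ 0.5  -0.41 -0.07] in target axes [ 0.5  -0.41 -0.07] world mm [ -1.8 -10.2 -12.5]
```

View pics/g1.png

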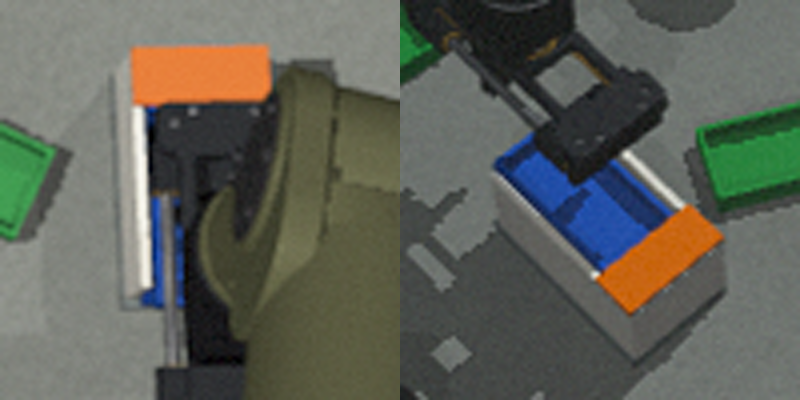

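The view shows the gripper over the tray, with one finger inside it and one out in front, tips about at rim height. The arm is still 10 mm off sideways. I correct that, then lower and close.

Call:
{"name": "play_rows", "arguments": {"targets": [{"claw": 0, "linear": [-0.1, -0.41, -0.07], "rotation": [0.006, -0.004, -0.003]}, {"claw": 0, "linear": [0, -0.05, 0], "rotation": [0, 0, 0]}, {"claw": 0, "linear": [0.2, 0, 0], "rotation": [0, 0, 0]}, {"claw": 0, "linear": [0.2, 0, 0], "rotation": [0, 0, 0]}, {"claw": 0, "linear": [0.1, 0, 0], "rotation": [0, 0, 0]}, {"claw": 0, "linear": [0, 0, 0], "rotation": [0, 0, 0]}]}}

```text
time: 3.87
position: [0.5076, -0.2401, 0.0685]
tool_rot: [0.004, 1.561, -0.014]
ft_force: [-0.4, -0.2, -0.3]
grip_width: 1.002
```

```bash
python3 -c "
from tgt import *
plan([.5035,-.2345,.0605],-.0086)"
```

```text
t 3.87 pos [ 0.5076 -0.2401  0.0685] F [-0.4 -0.2 -0.3] w 1.002 q7 [0.83 0.25]
turn/90 [-0.002  0.006  0.004] now-axes [[0.01, 0.01, 1.0], [-0.01, 1.0, -0.01], [-1.0, -0.01, 0.01]]
shift/25 in now axes [ 0.32  0.23 -0.17] in target axes [ 0.32  0.22 -0.17] world mm [-4.1  5.6 -8. ]
```

Call:
{"name": "play_rows", "arguments": {"targets": [{"claw": 0, "linear": [0.1, 0.2, -0.15], "rotation": [0, 0.006, 0.004]}, {"claw": 0, "linear": [0.1, 0, 0], "rotation": [0, 0, 0]}, {"claw": 0, "linear": [0.1, 0, 0], "rotation": [0, 0, 0]}, {"claw": 0, "linear": [0, 0, 0], "rotation": [0, 0, 0]}, {"claw": 0, "linear": [0, 0, 0], "rotation": [0, 0, 0]}]}}

```text
time: 4.28
position: [0.5033, -0.2336, 0.0597]
tool_rot: [0.01, 1.572, -0.007]
ft_force: [0.6, -0.1, 0.5]
grip_width: 0.998
```

```bash
python3 -c "
from tgt import *
plan([.5035,-.2345,.0605],-.0086)"
```

```text
t 4.28 pos [ 0.5033 -0.2336  0.0597] F [ 0.6 -0.1  0.5] w 0.998 q7 [0.82 0.25]
turn/90 [-0.001 -0.001 -0.001] now-axes [[-0.0, 0.01, 1.0], [0.0, 1.0, -0.01], [-1.0, 0.0, -0.0]]
shift/25 in now axes [-0.03 -0.04  0.01] in target axes [-0.03 -0.04  0.01] world mm [ 0.2 -0.9  0.8]
```

Call:
{"name": "play_rows", "arguments": {"newtons": 40, "targets": [{"claw": 1, "linear": [0, 0, 0], "rotation": [0, 0, 0]}, {"claw": 1, "linear": [0, 0, 0], "rotation": [0, 0, 0]}, {"claw": 1, "linear": [0, 0, 0], "rotation": [0, 0, 0]}, {"claw": 1, "linear": [0, 0, 0], "rotation": [0, 0, 0]}, {"claw": 1, "linear": [0, 0, 0], "rotation": [0, 0, 0]}, {"claw": 1, "linear": [0, 0, 0], "rotation": [0, 0, 0]}, {"claw": 1, "linear": [0, 0, 0], "rotation": [0, 0, 0]}, {"claw": 1, "linear": [0, 0, 0], "rotation": [0, 0, 0]}, {"claw": 1, "linear": [0, 0, 0], "rotation": [0, 0, 0]}, {"claw": 1, "linear": [0, 0, 0], "rotation": [0, 0, 0]}]}}

```text
time: 5.12
position: [0.5038, -0.2338, 0.0601]
tool_rot: [0.009, 1.572, -0.007]
ft_force: [0.6, -0.3, -0.7]
grip_width: 0.327
```

```bash
python3 -c "
from tgt import *
plan([.4035,-.2345,.0605],-.0086)"
```

```text
t 5.12 pos [ 0.5038 -0.2338  0.0601] F [ 0.6 -0.3 -0.7] w 0.327 q7 [0.82 0.25]
turn/90 [-0.001 -0.    -0.001] now-axes [[-0.0, 0.01, 1.0], [0.0, 1.0, -0.01], [-1.0, 0.0, -0.0]]
shift/25 in now axes [-0.01 -0.07 -4.01] in target axes [-0.02 -0.06 -4.01] world mm [-100.3   -0.7    0.4]
```

Call:
{"name": "play_rows", "arguments": {"targets": [{"claw": 1, "linear": [0, 0, 0], "rotation": [0, 0, 0]}, {"claw": 1, "linear": [0, 0, 0], "rotation": [0, 0, 0]}, {"claw": 1, "linear": [0, 0, 0], "rotation": [0, 0, 0]}, {"claw": 1, "linear": [0, 0, 0], "rotation": [0, 0, 0]}, {"claw": 1, "linear": [0, 0, 0], "rotation": [0, 0, 0]}, {"claw": 1, "linear": [0, 0, 0], "rotation": [0, 0, 0]}, {"claw": 1, "linear": [0, 0, 0], "rotation": [0, 0, 0]}, {"claw": 1, "linear": [0, 0, 0], "rotation": [0, 0, 0]}]}}

```text
time: 5.78
position: [0.5038, -0.2336, 0.0601]
tool_rot: [0.009, 1.571, -0.007]
ft_force: [0.1, 0.4, 0.1]
grip_width: 0.041
```

```bash
python3 -c "
from tgt import *
plan([.4035,-.2345,.0605],-.0086)"
```

```text
t 5.78 pos [ 0.5038 -0.2336  0.0601] F [0.1 0.4 0.1] w 0.041 q7 [0.82 0.25]
turn/90 [-0.001 -0.    -0.001] now-axes [[-0.0, 0.01, 1.0], [0.0, 1.0, -0.01], [-1.0, 0.0, -0.0]]
shift/25 in now axes [-0.01 -0.08 -4.01] in target axes [-0.02 -0.07 -4.01] world mm [-100.3   -0.9    0.4]
```

Opening is 3.6 mm, so the 4 mm wall is held. I now draw it out about 60 mm, slowly.

Call:
{"name": "play_rows", "arguments": {"newtons": 60, "targets": [{"claw": 1, "linear": [0, 0, -0.15], "rotation": [0, 0, 0]}, {"claw": 1, "linear": [0, 0, -0.25], "rotation": [0, 0, 0]}, {"claw": 1, "linear": [0, 0, -0.3], "rotation": [0, 0, 0]}, {"claw": 1, "linear": [0, 0, -0.3], "rotation": [0, 0, 0]}, {"claw": 1, "linear": [0, 0, -0.3], "rotation": [0, 0, 0]}, {"claw": 1, "linear": [0, 0, -0.3], "rotation": [0, 0, 0]}, {"claw": 1, "linear": [0, 0, -0.3], "rotation": [0, 0, 0]}, {"claw": 1, "linear": [0, 0, -0.3], "rotation": [0, 0, 0]}, {"claw": 1, "linear": [0, 0, -0.2], "rotation": [0, 0, 0]}, {"claw": 1, "linear": [0, 0, 0], "rotation": [0, 0, 0]}]}}

```text
time: 6.62
position: [0.4368, -0.2329, 0.06]
tool_rot: [0.01, 1.571, -0.008]
ft_force: [0.8, 0.3, 0.0]
grip_width: 0.04
```

```bash
python3 -c "
from tgt import *
plan([.4435,-.2335,.0600],-.0086)"
```

```text
t 6.62 pos [ 0.4368 -0.2329  0.06  ] F [0.8 0.3 0. ] w 0.04 q7 [0.9  0.34]
turn/90 [-0.002  0.    -0.001] now-axes [[0.0, 0.01, 1.0], [0.0, 1.0, -0.01], [-1.0, 0.0, 0.0]]
shift/25 in now axes [ 0.   -0.02  0.27] in target axes [ 0.   -0.02  0.27] world mm [ 6.7 -0.6 -0. ]
```

Call:
{"name": "play_rows", "arguments": {"targets": [{"claw": 1, "linear": [-0.1, 0, 0], "rotation": [0, 0, 0]}, {"claw": 1, "linear": [-0.2, 0, 0], "rotation": [0, 0, 0]}, {"claw": 1, "linear": [-0.3, 0, 0], "rotation": [0, 0, 0]}, {"claw": 1, "linear": [-0.4, 0, 0], "rotation": [0, 0, 0]}, {"claw": 1, "linear": [-0.4, 0, 0], "rotation": [0, 0, 0]}, {"claw": 1, "linear": [-0.4, 0, 0], "rotation": [0, 0, 0]}, {"claw": 1, "linear": [-0.3, 0, 0], "rotation": [0, 0, 0]}, {"claw": 1, "linear": [-0.2, 0, 0], "rotation": [0, 0, 0]}, {"claw": 1, "linear": [0, 0, 0], "rotation": [0, 0, 0]}]}}

```text
time: 7.37
position: [0.4366, -0.2326, 0.1241]
tool_rot: [0.009, 1.572, -0.007]
ft_force: [0.1, -1.3, -1.3]
grip_width: 0.035
```

```bash
python3 -c "
from tgt import *
h=[.6046,.2302]; c=pose(*r,[(.02-.068,.019,.0)])[0];print(c)
plan([c[0]-.03,c[1]-.03,.13],.0292)
a=get_image('top');b=get_image('scene')
f=lambda c:cv2.resize(c,(400,400),interpolation=cv2.INTER_CUBIC)
cv2.imwrite('pics/g2.png',np.hstack([f(a[190:310,345:465]),f(b[200:350,190:340])]))"
```

```text
[0.55606574 0.2477905  0.        ]
t 7.37 pos [ 0.4366 -0.2326  0.1241] F [ 0.1 -1.3 -1.3] w 0.035 q7 [0.92 0.39]
turn/90 [-0.025 -0.001 -0.001] now-axes [[-0.0, 0.01, 1.0], [0.0, 1.0, -0.01], [-1.0, 0.0, -0.0]]
shift/25 in now axes [-0.22 18.05  3.39] in target axes [-0.24 17.9   4.1 ] world mm [ 89.5 450.4   5.9]
```

View pics/g2.png

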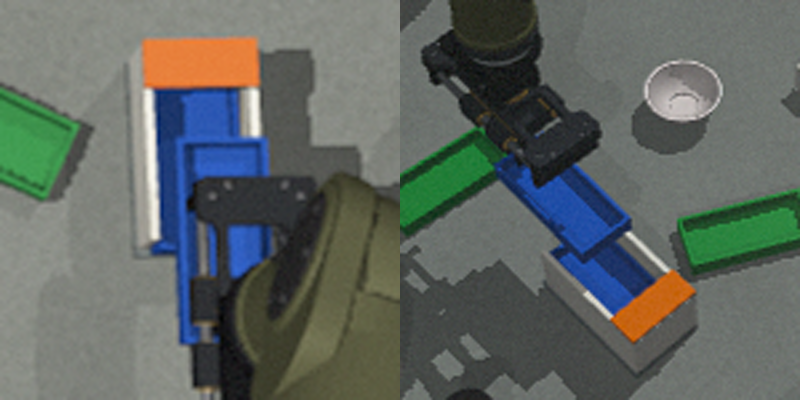

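The crop shows the tray hanging level from its front wall, clear of the magazine. The middle tray is still seated under the strip. Now I carry it to the reader.

Call:
{"name": "play_rows", "arguments": {"targets": [{"claw": 1, "linear": [-0.1, 0.3, 0.1], "rotation": [-0.005, 0, 0]}, {"claw": 1, "linear": [-0.1, 0.5, 0.1], "rotation": [-0.01, 0, 0]}, {"claw": 1, "linear": [-0.1, 0.7, 0.2], "rotation": [-0.01, 0, 0]}, {"claw": 1, "linear": [-0.1, 0.8, 0.2], "rotation": [0, 0, 0]}, {"claw": 1, "linear": [0, 0.8, 0.2], "rotation": [0, 0, 0]}, {"claw": 1, "linear": [0, 0.8, 0.2], "rotation": [0, 0, 0]}, {"claw": 1, "linear": [0, 0.8, 0.2], "rotation": [0, 0, 0]}, {"claw": 1, "linear": [0, 0.8, 0.2], "rotation": [0, 0, 0]}, {"claw": 1, "linear": [0, 0.8, 0.2], "rotation": [0, 0, 0]}, {"claw": 1, "linear": [0, 0.8, 0.2], "rotation": [0, 0, 0]}]}}

```text
time: 8.3
position: [0.4749, -0.0339, 0.1319]
tool_rot: [-0.026, 1.579, 0.037]
ft_force: [-0.6, -0.7, -1.5]
grip_width: 0.037
```

```bash
python3 -c "
from tgt import *
plan([.526,.218,.13],.0292)"
```

```text
t 8.3 pos [ 0.4749 -0.0339  0.1319] F [-0.6 -0.7 -1.5] w 0.037 q7 [0.7  0.03]
turn/90 [ 0.007 -0.005 -0.004] now-axes [[-0.01, -0.04, 1.0], [0.01, 1.0, 0.04], [-1.0, 0.01, -0.01]]
shift/25 in now axes [0.13 9.98 2.45] in target axes [ 0.08 10.01  2.34] world mm [ 51.1 251.9  -1.9]
```

Call:
{"name": "play_rows", "arguments": {"targets": [{"claw": 1, "linear": [0, 0.9, 0.25], "rotation": [0.005, -0.005, -0.004]}, {"claw": 1, "linear": [0, 0.9, 0.25], "rotation": [0, 0, 0]}, {"claw": 1, "linear": [0, 0.9, 0.25], "rotation": [0, 0, 0]}, {"claw": 1, "linear": [0, 0.9, 0.25], "rotation": [0, 0, 0]}, {"claw": 1, "linear": [0, 0.9, 0.25], "rotation": [0, 0, 0]}, {"claw": 1, "linear": [0, 0.9, 0.25], "rotation": [0, 0, 0]}, {"claw": 1, "linear": [0, 0.9, 0.25], "rotation": [0, 0, 0]}, {"claw": 1, "linear": [0, 0.7, 0.2], "rotation": [0, 0, 0]}, {"claw": 1, "linear": [0, 0.4, 0.1], "rotation": [0, 0, 0]}, {"claw": 1, "linear": [0, 0.2, 0], "rotation": [0, 0, 0]}]}}

```text
time: 9.13
position: [0.5083, 0.1961, 0.1332]
tool_rot: [-0.045, 1.575, 0.059]
ft_force: [-0.1, -0.0, -1.8]
grip_width: 0.034
```

```bash
python3 -c "
from tgt import *
plan([.526,.218,.13],.0292)"
```

```text
t 9.13 pos [0.5083 0.1961 0.1332] F [-0.1 -0.  -1.8] w 0.034 q7 [ 0.35 -0.51]
turn/90 [ 0.023 -0.003 -0.006] now-axes [[-0.0, -0.07, 1.0], [0.01, 1.0, 0.07], [-1.0, 0.01, -0.0]]
shift/25 in now axes [0.13 0.83 0.76] in target axes [0.13 0.86 0.73] world mm [17.7 21.9 -3.2]
```

Call:
{"name": "play_rows", "arguments": {"targets": [{"claw": 1, "linear": [0, 0.8, 0.7], "rotation": [0.023, -0.003, -0.006]}, {"claw": 1, "linear": [0, 0.4, 0.4], "rotation": [0, 0, 0]}, {"claw": 1, "linear": [0.3, 0.2, 0.3], "rotation": [0, 0, 0]}, {"claw": 1, "linear": [0.5, 0, 0], "rotation": [0, 0, 0]}, {"claw": 1, "linear": [0.6, 0, 0], "rotation": [0, 0, 0]}, {"claw": 1, "linear": [0.6, 0, 0], "rotation": [0, 0, 0]}, {"claw": 1, "linear": [0.5, 0, 0], "rotation": [0, 0, 0]}, {"claw": 1, "linear": [0.2, 0, 0], "rotation": [0, 0, 0]}, {"claw": 1, "linear": [0, 0, 0], "rotation": [0, 0, 0]}, {"claw": 1, "linear": [0, 0, 0], "rotation": [0, 0, 0]}]}}

```text
time: 9.97
position: [0.531, 0.2417, 0.0601]
tool_rot: [-0.034, 1.579, 0.031]
ft_force: [-0.2, 0.3, -0.6]
grip_width: 0.032
```

```bash
python3 -c "
from tgt import *
plan([.546,.238,.049],.0292)
a=get_image('top');b=get_image('scene')
f=lambda c:cv2.resize(c,(400,400),interpolation=cv2.INTER_CUBIC)
cv2.imwrite('pics/g3.png',np.hstack([f(a[170:290,170:290]),f(b[180:290,330:440])]))"
```

```text
t 9.97 pos [0.531  0.2417 0.0601] F [-0.2  0.3 -0.6] w 0.032 q7 [ 0.19 -0.69]
turn/90 [ 0.008 -0.005  0.001] now-axes [[-0.01, -0.04, 1.0], [-0.0, 1.0, 0.04], [-1.0, -0.0, -0.01]]
shift/25 in now axes [ 0.44 -0.17  0.6 ] in target axes [ 0.44 -0.17  0.6 ] world mm [ 15.   -3.7 -11.1]
```

View pics/g3.png

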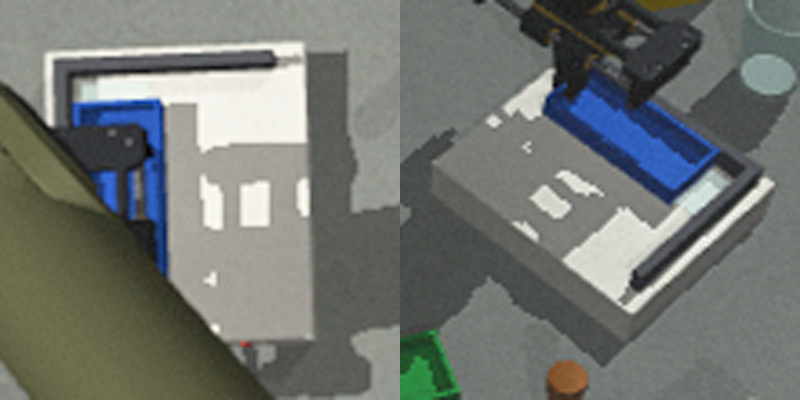

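The view shows the tray inside the corner, parallel to the fences. It is about 25 mm short of the end fence and near the long fence, still just above the deck. I lower it gently.

Call:
{"name": "play_rows", "arguments": {"targets": [{"claw": 1, "linear": [0.1, -0.17, 0.2], "rotation": [0.008, -0.005, 0]}, {"claw": 1, "linear": [0.15, 0, 0.1], "rotation": [0, 0, 0]}, {"claw": 1, "linear": [0.1, 0, 0], "rotation": [0, 0, 0]}, {"claw": 1, "linear": [0.05, 0, 0], "rotation": [0, 0, 0]}, {"claw": 1, "linear": [0.0, 0, 0], "rotation": [0, 0, 0]}, {"claw": 1, "linear": [0.0, 0, 0], "rotation": [0, 0, 0]}]}}

```text
time: 10.57
position: [0.5428, 0.2374, 0.0526]
tool_rot: [-0.02, 1.564, 0.02]
ft_force: [0.4, -0.3, -2.0]
grip_width: 0.037
```

```bash
python3 -c "
from tgt import *
plan([.5561,.2478,.048],.0292)"
```

```text
t 10.57 pos [0.5428 0.2374 0.0526] F [ 0.4 -0.3 -2. ] w 0.037 q7 [ 0.19 -0.71]
turn/90 [-0.003  0.004  0.   ] now-axes [[0.01, -0.03, 1.0], [0.0, 1.0, 0.03], [-1.0, 0.0, 0.01]]
shift/25 in now axes [0.19 0.4  0.54] in target axes [0.18 0.4  0.54] world mm [13.3 10.4 -4.6]
```

Call:
{"name": "play_rows", "arguments": {"targets": [{"claw": 1, "linear": [0.06, 0, 0], "rotation": [0, 0.004, 0]}, {"claw": 1, "linear": [0.05, 0, 0], "rotation": [0, 0, 0]}, {"claw": 1, "linear": [0.05, 0, 0], "rotation": [0, 0, 0]}, {"claw": 1, "linear": [0.03, 0, 0], "rotation": [0, 0, 0]}, {"claw": 1, "linear": [0.0, 0, 0], "rotation": [0, 0, 0]}, {"claw": 1, "linear": [0.0, 0, 0], "rotation": [0, 0, 0]}]}}

```text
time: 11.07
position: [0.543, 0.238, 0.0482]
tool_rot: [-0.02, 1.57, 0.02]
ft_force: [-0.5, -0.7, -1.0]
grip_width: 0.036
```

```bash
python3 -c "
from tgt import *
plan([.5561,.2478,.048],.0292)"
```

```text
t 11.07 pos [0.543  0.238  0.0482] F [-0.5 -0.7 -1. ] w 0.036 q7 [ 0.18 -0.71]
turn/90 [-0.002  0.    -0.   ] now-axes [[0.0, -0.03, 1.0], [0.0, 1.0, 0.03], [-1.0, 0.0, 0.0]]
shift/25 in now axes [0.01 0.38 0.54] in target axes [0.01 0.38 0.54] world mm [13.1  9.8 -0.2]
```

Call:
{"name": "play_rows", "arguments": {"targets": [{"claw": 1, "linear": [0.04, 0, 0], "rotation": [0, 0, 0]}, {"claw": 1, "linear": [0.03, 0, 0], "rotation": [0, 0, 0]}, {"claw": 1, "linear": [0, 0, 0], "rotation": [0, 0, 0]}, {"claw": 1, "linear": [0, 0, 0], "rotation": [0, 0, 0]}]}}

```text
time: 11.4
position: [0.5432, 0.2381, 0.0484]
tool_rot: [-0.021, 1.569, 0.019]
ft_force: [0.3, 0.4, -0.6]
grip_width: 0.039
```

Call:
{"name": "play_rows", "arguments": {"targets": [{"claw": 1, "linear": [0.08, 0, 0], "rotation": [0, 0, 0]}, {"claw": 1, "linear": [0, 0, 0], "rotation": [0, 0, 0]}, {"claw": 1, "linear": [0, 0, 0], "rotation": [0, 0, 0]}]}}

```text
time: 11.65
position: [0.5438, 0.2384, 0.0487]
tool_rot: [-0.021, 1.568, 0.019]
ft_force: [0.6, -0.6, -0.7]
grip_width: 0.038
```

The height no longer drops, so the tray is on the deck. Now I slide it home: first along x to the end fence, then along y.

Call:
{"name": "play_rows", "arguments": {"targets": [{"claw": 1, "linear": [0, 0, 0.12], "rotation": [0, 0, 0]}, {"claw": 1, "linear": [0, 0, 0.15], "rotation": [0, 0, 0]}, {"claw": 1, "linear": [0, 0, 0.12], "rotation": [0, 0, 0]}, {"claw": 1, "linear": [0, 0, 0.1], "rotation": [0, 0, 0]}, {"claw": 1, "linear": [0, 0, 0.08], "rotation": [0, 0, 0]}, {"claw": 1, "linear": [0, 0, 0.08], "rotation": [0, 0, 0]}]}}

```text
time: 12.15
position: [0.5562, 0.2396, 0.0481]
tool_rot: [-0.024, 1.578, 0.018]
ft_force: [-10.8, -2.9, 10.0]
grip_width: 0.039
```

Call:
{"name": "play_rows", "arguments": {"targets": [{"claw": 1, "linear": [0, 0.1, 0.04], "rotation": [0, 0, 0]}, {"claw": 1, "linear": [0, 0.1, 0.06], "rotation": [0, 0, 0]}, {"claw": 1, "linear": [0, 0.1, 0.06], "rotation": [0, 0, 0]}, {"claw": 1, "linear": [0, 0.08, 0.06], "rotation": [0, 0, 0]}]}}

```text
time: 12.48
position: [0.556, 0.2399, 0.0483]
tool_rot: [-0.037, 1.595, 0.0]
ft_force: [-8.4, -5.2, 9.2]
grip_width: 0.041
```

```bash
python3 -c "
from tgt import *
plan([.5561,.2478,.048],.0292)"
```

```text
t 12.48 pos [0.556  0.2399 0.0483] F [-8.4 -5.2  9.2] w 0.041 q7 [ 0.15 -0.72]
turn/90 [-0.004 -0.016  0.015] now-axes [[-0.02, -0.02, 1.0], [-0.02, 1.0, 0.02], [-1.0, -0.02, -0.02]]
shift/25 in now axes [0.01 0.32 0.01] in target axes [0.01 0.32 0.01] world mm [ 0.1  7.9 -0.3]
```

The tray is against the end fence, with contact at the predicted x. It has stalled in y under friction from the press. I relieve the press, straighten the tool, then push in y.

Call:
{"name": "play_rows", "arguments": {"targets": [{"claw": 1, "linear": [-0.03, 0, -0.05], "rotation": [-0.004, -0.016, 0.015]}, {"claw": 1, "linear": [0, 0.1, 0], "rotation": [0, 0, 0]}, {"claw": 1, "linear": [0, 0.1, 0], "rotation": [0, 0, 0]}, {"claw": 1, "linear": [0, 0.1, 0], "rotation": [0, 0, 0]}, {"claw": 1, "linear": [0, 0.1, 0], "rotation": [0, 0, 0]}, {"claw": 1, "linear": [0, 0.05, 0], "rotation": [0, 0, 0]}]}}

```text
time: 12.98
position: [0.5557, 0.244, 0.0483]
tool_rot: [-0.028, 1.575, 0.009]
ft_force: [-3.3, -3.0, 3.0]
grip_width: 0.039
```

```bash
python3 -c "
from tgt import *
plan([.5561,.2478,.048],.0292)"
```

```text
t 12.98 pos [0.5557 0.244  0.0483] F [-3.3 -3.   3. ] w 0.039 q7 [ 0.15 -0.72]
turn/90 [-0.004 -0.003  0.008] now-axes [[-0.0, -0.02, 1.0], [-0.01, 1.0, 0.02], [-1.0, -0.01, -0.0]]
shift/25 in now axes [0.01 0.15 0.02] in target axes [0.01 0.15 0.02] world mm [ 0.4  3.8 -0.3]
```

Call:
{"name": "play_rows", "arguments": {"targets": [{"claw": 1, "linear": [-0.02, 0.05, -0.04], "rotation": [-0.004, -0.003, 0.008]}, {"claw": 1, "linear": [0, 0.1, 0], "rotation": [0, 0, 0.003]}, {"claw": 1, "linear": [0, 0.12, 0], "rotation": [0, 0, 0.003]}, {"claw": 1, "linear": [0, 0.12, 0], "rotation": [0, 0, 0]}, {"claw": 1, "linear": [0, 0.12, 0], "rotation": [0, 0, 0]}]}}

```text
time: 13.4
position: [0.5557, 0.2501, 0.0482]
tool_rot: [-0.022, 1.573, 0.02]
ft_force: [-3.2, -8.2, 5.0]
grip_width: 0.038
```

```bash
python3 -c "
from tgt import *
plan([.5561,.2478,.048],.0292)"
```

```text
t 13.4 pos [0.5557 0.2501 0.0482] F [-3.2 -8.2  5. ] w 0.038 q7 [ 0.15 -0.72]
turn/90 [-0.002 -0.002  0.001] now-axes [[-0.0, -0.03, 1.0], [-0.0, 1.0, 0.03], [-1.0, -0.0, -0.0]]
shift/25 in now axes [ 0.01 -0.09  0.01] in target axes [ 0.01 -0.09  0.01] world mm [ 0.4 -2.3 -0.2]
```

Call:
{"name": "play_rows", "arguments": {"targets": [{"claw": 1, "linear": [0, 0.12, 0.04], "rotation": [0, 0, 0]}, {"claw": 1, "linear": [0, 0.12, 0.06], "rotation": [0, 0, 0]}, {"claw": 1, "linear": [0, 0.12, 0.06], "rotation": [0, 0, 0]}]}}

```text
time: 13.65
position: [0.5557, 0.2501, 0.0481]
tool_rot: [-0.033, 1.586, 0.002]
ft_force: [-7.9, -9.7, 9.5]
grip_width: 0.036
```

```bash
python3 -c "
from tgt import *
plan([.5561,.2478,.048],.0292)"
```

```text
t 13.65 pos [0.5557 0.2501 0.0481] F [-7.9 -9.7  9.5] w 0.036 q7 [ 0.13 -0.74]
turn/90 [-0.004 -0.01   0.012] now-axes [[-0.01, -0.02, 1.0], [-0.02, 1.0, 0.02], [-1.0, -0.02, -0.02]]
shift/25 in now axes [ 0.01 -0.09  0.01] in target axes [ 0.01 -0.09  0.01] world mm [ 0.4 -2.3 -0.1]
```

The tray has stalled against both fences. I straighten the tool, open the fingers, and lift off.

Call:
{"name": "play_rows", "arguments": {"targets": [{"claw": 1, "linear": [0, 0, 0], "rotation": [-0.003, -0.008, 0.01]}, {"claw": 0, "linear": [0, 0, 0], "rotation": [0, 0, 0]}, {"claw": 0, "linear": [0, 0, 0], "rotation": [0, 0, 0]}, {"claw": 0, "linear": [0, 0, 0], "rotation": [0, 0, 0]}, {"claw": 0, "linear": [0, 0, 0], "rotation": [0, 0, 0]}, {"claw": 0, "linear": [0, 0, 0], "rotation": [0, 0, 0]}, {"claw": 0, "linear": [0, 0, 0], "rotation": [0, 0, 0]}, {"claw": 0, "linear": [0, 0, 0], "rotation": [0, 0, 0]}]}}

```text
time: 14.32
position: [0.5575, 0.2544, 0.0492]
tool_rot: [-0.021, 1.569, 0.025]
ft_force: [0.2, -0.3, -1.1]
grip_width: 0.485
```

```bash
python3 -c "
from tgt import *
plan([.5561,.2478,.048],.0292)
a=get_image('top');b=get_image('scene')
f=lambda c:cv2.resize(c,(400,400),interpolation=cv2.INTER_CUBIC)
cv2.imwrite('pics/g4.png',np.hstack([f(a[180:260,170:250]),f(b[180:260,360:440])]))"
```

```text
t 14.32 pos [0.5575 0.2544 0.0492] F [ 0.2 -0.3 -1.1] w 0.485 q7 [ 0.15 -0.72]
turn/90 [ 0.     0.001 -0.001] now-axes [[0.0, -0.03, 1.0], [0.0, 1.0, 0.03], [-1.0, 0.0, 0.0]]
shift/25 in now axes [ 0.05 -0.26 -0.06] in target axes [ 0.05 -0.26 -0.06] world mm [-1.4 -6.6 -1.2]
```

View pics/g4.png

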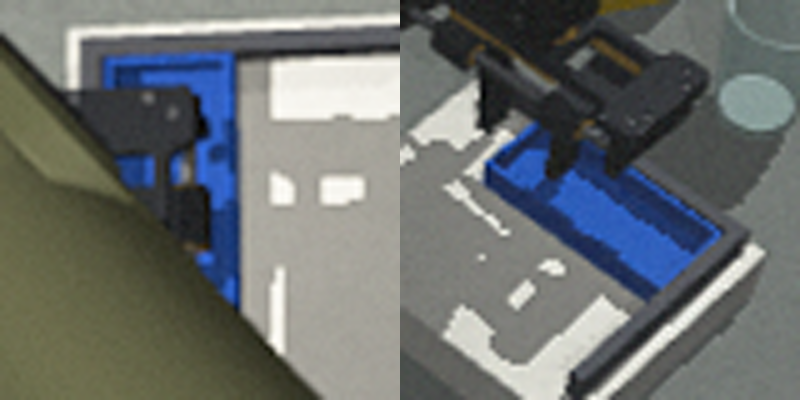

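The tray looks home in the corner with the fingers open. I lift clear and back off for an unobstructed measurement.

Call:
{"name": "play_rows", "arguments": {"targets": [{"claw": 0, "linear": [-0.3, 0, 0], "rotation": [0, 0, 0]}, {"claw": 0, "linear": [-0.6, 0, 0], "rotation": [0, 0, 0]}, {"claw": 0, "linear": [-0.9, 0, 0], "rotation": [0, 0, 0]}, {"claw": 0, "linear": [-0.9, 0, 0], "rotation": [0, 0, 0]}, {"claw": 0, "linear": [-0.9, 0, 0], "rotation": [0, 0, 0]}, {"claw": 0, "linear": [-0.5, -0.7, 0], "rotation": [0, 0, 0]}, {"claw": 0, "linear": [0, -0.9, 0], "rotation": [0, 0, 0]}, {"claw": 0, "linear": [0, -0.9, 0], "rotation": [0, 0, 0]}, {"claw": 0, "linear": [0, -0.9, 0], "rotation": [0, 0, 0]}, {"claw": 0, "linear": [0, -0.9, 0], "rotation": [0, 0, 0]}]}}

```text
time: 15.25
position: [0.5591, 0.1525, 0.1619]
tool_rot: [-0.029, 1.566, 0.04]
ft_force: [-0.4, 0.5, 0.2]
grip_width: 0.998
```

Call:
{"name": "play_rows", "arguments": {"targets": [{"claw": 0, "linear": [0, -0.9, 0], "rotation": [0, 0, 0]}, {"claw": 0, "linear": [0, -0.9, 0], "rotation": [0, 0, 0]}, {"claw": 0, "linear": [0, -0.9, 0], "rotation": [0, 0, 0]}, {"claw": 0, "linear": [0, -0.9, 0], "rotation": [0, 0, 0]}, {"claw": 0, "linear": [0, -0.9, 0], "rotation": [0, 0, 0]}, {"claw": 0, "linear": [0, -0.6, 0], "rotation": [0, 0, 0]}, {"claw": 0, "linear": [0, -0.3, 0], "rotation": [0, 0, 0]}, {"claw": 0, "linear": [0, 0, 0], "rotation": [0, 0, 0]}]}}

```text
time: 15.92
position: [0.5659, 0.0052, 0.1666]
tool_rot: [-0.027, 1.56, 0.032]
ft_force: [0.4, -0.2, -0.9]
grip_width: 1.002
```

```bash
python3 -c "
from tgt import *
plan([.5561,.2478,.15],.0292)
a=get_image('top');b=get_image('scene')
cv2.imwrite('pics/t5.png',a);cv2.imwrite('pics/s5.png',b)
f=lambda c:cv2.resize(c,(400,500),interpolation=cv2.INTER_CUBIC)
def box(n,im,x0,y0,x1,y1):
    c=f(im[y0:y1,x0:x1]);S=np.array([400/(x1-x0),500/(y1-y0)])
    T=pose(*r,[(.09,.05,.06),(.09,-.012,.06),(-.05,-.012,.06),(-.05,.05,.06)])
    q=((proj(n,T)+.5-[x0,y0])*S).astype(int);cv2.polylines(c,[q],True,(0,255,255),1);return c
cv2.imwrite('pics/g5.png',np.hstack([box('top',a,180,180,244,260),box('scene',b,360,180,440,280)]))"
```

```text
t 15.92 pos [0.5659 0.0052 0.1666] F [ 0.4 -0.2 -0.9] w 1.002 q7 [ 0.61 -0.16]
turn/90 [ 0.005  0.007 -0.002] now-axes [[0.01, -0.04, 1.0], [0.0, 1.0, 0.04], [-1.0, 0.0, 0.01]]
shift/25 in now axes [ 0.69  9.71 -0.03] in target axes [ 0.66  9.71 -0.11] world mm [ -9.8 242.6 -16.6]
```

View pics/g5.png

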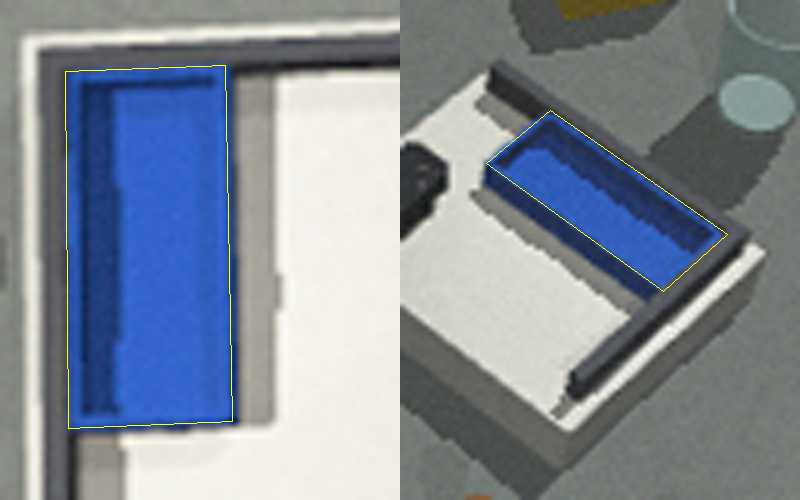

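Against the overlaid home outline (yellow), the tray is parallel and flush in both views to within about 1 mm. There is time left, so I make a sure-seating nudge from inside with closed fingers, first at mid-length against the long side, then towards the end fence.

```bash
python3 -c "
from tgt import *
p=pose(*r,[(.03,.014,.1)])[0];print(p);plan(p,.0292)"
```

```text
[0.63417847 0.24506991 0.1       ]
t 16.02 pos [0.5658 0.0078 0.1666] F [0.3 0.5 0.5] w 0.999 q7 [ 0.61 -0.16]
turn/90 [ 0.007  0.007 -0.003] now-axes [[0.01, -0.04, 1.0], [0.0, 1.0, 0.04], [-1.0, 0.0, 0.01]]
shift/25 in now axes [2.73 9.36 3.09] in target axes [2.66 9.41 3.01] world mm [ 68.4 237.2 -66.6]
```

Call:
{"name": "play_rows", "arguments": {"newtons": 20, "targets": [{"claw": 1, "linear": [0, 0.5, 0.2], "rotation": [0.007, 0.007, -0.003]}, {"claw": 1, "linear": [0, 0.9, 0.3], "rotation": [0, 0, 0]}, {"claw": 1, "linear": [0, 0.9, 0.3], "rotation": [0, 0, 0]}, {"claw": 1, "linear": [0, 0.9, 0.3], "rotation": [0, 0, 0]}, {"claw": 1, "linear": [0, 0.9, 0.3], "rotation": [0, 0, 0]}, {"claw": 1, "linear": [0, 0.9, 0.3], "rotation": [0, 0, 0]}, {"claw": 1, "linear": [0, 0.9, 0.3], "rotation": [0, 0, 0]}, {"claw": 1, "linear": [0, 0.9, 0.3], "rotation": [0, 0, 0]}, {"claw": 1, "linear": [0, 0.9, 0.3], "rotation": [0, 0, 0]}, {"claw": 1, "linear": [0, 0.7, 0.2], "rotation": [0, 0, 0]}]}}

```text
time: 16.85
position: [0.6258, 0.2438, 0.168]
tool_rot: [-0.028, 1.573, 0.036]
ft_force: [0.5, -0.6, 0.5]
grip_width: 0.326
```

Call:
{"name": "play_rows", "arguments": {"targets": [{"claw": 1, "linear": [0.4, 0.3, 0], "rotation": [0, 0, 0]}, {"claw": 1, "linear": [0.5, 0, 0], "rotation": [0, 0, 0]}, {"claw": 1, "linear": [0.5, 0, 0], "rotation": [0, 0, 0]}, {"claw": 1, "linear": [0.5, 0, 0], "rotation": [0, 0, 0]}, {"claw": 1, "linear": [0.2, 0, 0], "rotation": [0, 0, 0]}, {"claw": 1, "linear": [0, 0, 0], "rotation": [0, 0, 0]}, {"claw": 1, "linear": [0, 0, 0], "rotation": [0, 0, 0]}, {"claw": 1, "linear": [0, 0, 0], "rotation": [0, 0, 0]}]}}

```text
time: 17.52
position: [0.6196, 0.2577, 0.1073]
tool_rot: [-0.035, 1.58, 0.045]
ft_force: [0.3, -0.1, -0.2]
grip_width: 0.007
```

```bash
python3 -c "
from tgt import *
p=pose(*r,[(.03,.014,.052)])[0];print(p);plan(p,.0292)"
```

```text
[0.63417847 0.24506991 0.052     ]
t 17.52 pos [0.6196 0.2577 0.1073] F [ 0.3 -0.1 -0.2] w 0.007 q7 [ 0.13 -0.64]
turn/90 [ 0.014 -0.006 -0.004] now-axes [[-0.01, -0.05, 1.0], [0.01, 1.0, 0.05], [-1.0, 0.01, -0.01]]
shift/25 in now axes [ 2.2  -0.55  0.58] in target axes [ 2.21 -0.52  0.57] world mm [ 14.6 -12.7 -55.3]
```

Call:
{"name": "play_rows", "arguments": {"targets": [{"claw": 1, "linear": [0, -0.55, 0.55], "rotation": [0.014, -0.006, -0.004]}, {"claw": 1, "linear": [0, 0, 0], "rotation": [0, 0, 0]}, {"claw": 1, "linear": [0.4, 0, 0], "rotation": [0, 0, 0]}, {"claw": 1, "linear": [0.4, 0, 0], "rotation": [0, 0, 0]}, {"claw": 1, "linear": [0.2, 0, 0], "rotation": [0, 0, 0]}, {"claw": 1, "linear": [0, 0, 0], "rotation": [0, 0, 0]}, {"claw": 1, "linear": [0, 0, 0], "rotation": [0, 0, 0]}]}}

```text
time: 18.1
position: [0.6381, 0.2405, 0.0814]
tool_rot: [-0.018, 1.566, 0.017]
ft_force: [0.3, -1.1, 0.0]
grip_width: 0.004
```

```bash
python3 -c "
from tgt import *
p=pose(*r,[(.03,.014,.052)])[0];print(p);plan(p,.0292)"
```

```text
[0.63417847 0.24506991 0.052     ]
t 18.1 pos [0.6381 0.2405 0.0814] F [ 0.3 -1.1  0. ] w 0.004 q7 [ 0.13 -0.65]
turn/90 [-0.005  0.003  0.   ] now-axes [[0.01, -0.02, 1.0], [-0.0, 1.0, 0.02], [-1.0, -0.0, 0.01]]
shift/25 in now axes [ 1.18  0.19 -0.16] in target axes [ 1.18  0.19 -0.15] world mm [ -3.9   4.6 -29.4]
```

Call:
{"name": "play_rows", "arguments": {"targets": [{"claw": 1, "linear": [0.3, 0.15, 0], "rotation": [-0.005, 0.003, 0]}, {"claw": 1, "linear": [0.35, 0, 0], "rotation": [0, 0, 0]}, {"claw": 1, "linear": [0.25, 0, 0], "rotation": [0, 0, 0]}, {"claw": 1, "linear": [0.1, 0, 0], "rotation": [0, 0, 0]}, {"claw": 1, "linear": [0, 0, 0], "rotation": [0, 0, 0]}, {"claw": 1, "linear": [0, 0, 0], "rotation": [0, 0, 0]}]}}

```text
time: 18.6
position: [0.6367, 0.2463, 0.053]
tool_rot: [-0.026, 1.572, 0.026]
ft_force: [0.2, 0.1, -0.6]
grip_width: 0.007
```

```bash
python3 -c "
from tgt import *
p=pose(*r,[(.03,.034,.052)])[0];print(p);plan(p,.0292)"
```

```text
[0.63359455 0.26506138 0.052     ]
t 18.6 pos [0.6367 0.2463 0.053 ] F [ 0.2  0.1 -0.6] w 0.007 q7 [ 0.12 -0.66]
turn/90 [ 0.003 -0.001 -0.   ] now-axes [[-0.0, -0.03, 1.0], [0.0, 1.0, 0.03], [-1.0, 0.0, -0.0]]
shift/25 in now axes [ 0.04  0.76 -0.1 ] in target axes [ 0.04  0.75 -0.1 ] world mm [-3.1 18.8 -1. ]
```

Call:
{"name": "play_rows", "arguments": {"targets": [{"claw": 1, "linear": [0, 0.25, 0], "rotation": [0.003, 0, 0]}, {"claw": 1, "linear": [0, 0.2, 0], "rotation": [0, 0, 0]}, {"claw": 1, "linear": [0, 0.15, 0], "rotation": [0, 0, 0]}, {"claw": 1, "linear": [0, 0.12, 0], "rotation": [0, 0, 0]}, {"claw": 1, "linear": [0, 0.12, 0], "rotation": [0, 0, 0]}, {"claw": 1, "linear": [0, 0.12, 0], "rotation": [0, 0, 0]}, {"claw": 1, "linear": [0, 0.12, 0], "rotation": [0, 0, 0]}]}}

```text
time: 19.18
position: [0.6369, 0.2676, 0.0539]
tool_rot: [-0.03, 1.574, 0.008]
ft_force: [-2.8, -6.1, 4.2]
grip_width: 0.004
```

```bash
python3 -c "
from tgt import *
p=pose(*r,[(.03,.0365,.052)])[0];print(p);plan(p,.0292)"
```

```text
[0.63352156 0.26756032 0.052     ]
t 19.18 pos [0.6369 0.2676 0.0539] F [-2.8 -6.1  4.2] w 0.004 q7 [ 0.07 -0.71]
turn/90 [-0.003 -0.002  0.009] now-axes [[-0.0, -0.02, 1.0], [-0.01, 1.0, 0.02], [-1.0, -0.01, -0.0]]
shift/25 in now axes [ 0.08  0.   -0.13] in target axes [ 0.08  0.   -0.13] world mm [-3.3 -0.  -1.9]
```

Contact came exactly at the predicted y, with 6 N. Now the same towards the end fence.

Call:
{"name": "play_rows", "arguments": {"targets": [{"claw": 1, "linear": [0, -0.4, 0], "rotation": [-0.003, -0.002, 0.009]}, {"claw": 1, "linear": [0, -0.2, 0.2], "rotation": [0, 0, 0]}, {"claw": 1, "linear": [0, 0, 0.3], "rotation": [0, 0, 0]}, {"claw": 1, "linear": [0, 0, 0.3], "rotation": [0, 0, 0]}, {"claw": 1, "linear": [0, 0, 0.25], "rotation": [0, 0, 0]}, {"claw": 1, "linear": [0, 0, 0.15], "rotation": [0, 0, 0]}, {"claw": 1, "linear": [0, 0, 0.12], "rotation": [0, 0, 0]}, {"claw": 1, "linear": [0, 0, 0.12], "rotation": [0, 0, 0]}, {"claw": 1, "linear": [0, 0, 0.12], "rotation": [0, 0, 0]}]}}

```text
time: 19.93
position: [0.6807, 0.2571, 0.0548]
tool_rot: [-0.023, 1.569, 0.026]
ft_force: [-2.2, 0.3, 1.5]
grip_width: 0.005
```

```bash
python3 -c "
from tgt import *
p=pose(*r,[(.071,.019,.052)])[0];print(p);plan(p,.0292)"
```

```text
[0.67501501 0.25126481 0.052     ]
t 19.93 pos [0.6807 0.2571 0.0548] F [-2.2  0.3  1.5] w 0.005 q7 [ 0.07 -0.65]
turn/90 [ 0.001  0.001 -0.001] now-axes [[0.0, -0.03, 1.0], [0.0, 1.0, 0.03], [-1.0, 0.0, 0.0]]
shift/25 in now axes [ 0.11 -0.23 -0.24] in target axes [ 0.11 -0.23 -0.23] world mm [-5.7 -5.9 -2.8]
```

Call:
{"name": "play_rows", "arguments": {"targets": [{"claw": 1, "linear": [0, 0, 0.15], "rotation": [0, 0, 0]}, {"claw": 1, "linear": [0, 0, 0.15], "rotation": [0, 0, 0]}, {"claw": 1, "linear": [0, 0, 0.15], "rotation": [0, 0, 0]}]}}

```text
time: 20.18
position: [0.6807, 0.2572, 0.0548]
tool_rot: [-0.032, 1.594, 0.022]
ft_force: [-9.3, -2.8, 5.8]
grip_width: 0.003
```

```bash
python3 -c "
from tgt import *
p=pose(*r,[(.071,.019,.052)])[0];print(p);plan(p,.0292)"
```

```text
[0.67501501 0.25126481 0.052     ]
t 20.18 pos [0.6807 0.2572 0.0548] F [-9.3 -2.8  5.8] w 0.003 q7 [ 0.06 -0.64]
turn/90 [ 0.003 -0.015  0.004] now-axes [[-0.02, -0.03, 1.0], [-0.01, 1.0, 0.03], [-1.0, -0.01, -0.02]]
shift/25 in now axes [ 0.12 -0.23 -0.23] in target axes [ 0.11 -0.23 -0.23] world mm [-5.7 -5.9 -2.8]
```

It has stalled firmly in x as well (9 N, no movement). I back off inside the tray, lift out, and clear the area.

Call:
{"name": "play_rows", "arguments": {"targets": [{"claw": 1, "linear": [0, -0.1, -0.4], "rotation": [0.003, -0.015, 0.004]}, {"claw": 1, "linear": [0, -0.05, -0.3], "rotation": [0, 0, 0]}, {"claw": 1, "linear": [-0.3, 0, 0], "rotation": [0, 0, 0]}, {"claw": 1, "linear": [-0.8, 0, 0], "rotation": [0, 0, 0]}, {"claw": 1, "linear": [-0.9, 0, 0], "rotation": [0, 0, 0]}, {"claw": 1, "linear": [-0.9, 0, 0], "rotation": [0, 0, 0]}, {"claw": 1, "linear": [-0.9, 0, 0], "rotation": [0, 0, 0]}, {"claw": 1, "linear": [-0.6, -0.6, 0], "rotation": [0, 0, 0]}, {"claw": 1, "linear": [0, -0.9, -0.3], "rotation": [0, 0, 0]}, {"claw": 1, "linear": [0, -0.9, -0.3], "rotation": [0, 0, 0]}]}}

```text
time: 21.02
position: [0.6497, 0.2007, 0.1737]
tool_rot: [-0.029, 1.571, 0.04]
ft_force: [0.2, -0.8, 0.2]
grip_width: 0.007
```

Call:
{"name": "play_rows", "arguments": {"targets": [{"claw": 1, "linear": [0, -0.9, -0.3], "rotation": [0, 0, 0]}, {"claw": 1, "linear": [0, -0.9, -0.3], "rotation": [0, 0, 0]}, {"claw": 1, "linear": [0, -0.9, -0.3], "rotation": [0, 0, 0]}, {"claw": 1, "linear": [0, -0.9, -0.3], "rotation": [0, 0, 0]}, {"claw": 1, "linear": [0, -0.9, -0.3], "rotation": [0, 0, 0]}, {"claw": 1, "linear": [0, -0.9, 0], "rotation": [0, 0, 0]}, {"claw": 1, "linear": [0, -0.6, 0], "rotation": [0, 0, 0]}, {"claw": 1, "linear": [0, -0.3, 0], "rotation": [0, 0, 0]}, {"claw": 1, "linear": [0, 0, 0], "rotation": [0, 0, 0]}, {"claw": 1, "linear": [0, 0, 0], "rotation": [0, 0, 0]}]}}

```text
time: 21.85
position: [0.6241, 0.0304, 0.1837]
tool_rot: [-0.028, 1.555, 0.036]
ft_force: [-0.2, 0.7, 0.1]
grip_width: 0.003
```

```bash
python3 -c "
from tgt import *
plan([.5561,.2478,.15],.0292)
a=get_image('top');b=get_image('scene')
def box(n,im,x0,y0,x1,y1,w,h):
    c=cv2.resize(im[y0:y1,x0:x1],(w,h),interpolation=cv2.INTER_CUBIC);S=np.array([w/(x1-x0),h/(y1-y0)])
    T=pose(*r,[(.09,.05,.06),(.09,-.012,.06),(-.05,-.012,.06),(-.05,.05,.06)])
    q=((proj(n,T)+.5-[x0,y0])*S).astype(int);cv2.polylines(c,[q],True,(0,255,255),1);return c
cv2.imwrite('pics/g6.png',np.hstack([box('top',a,180,180,244,260,300,375)[:375],box('scene',b,130,130,460,390,476,375)]))"
```

```text
t 21.85 pos [0.6241 0.0304 0.1837] F [-0.2  0.7  0.1] w 0.003 q7 [ 0.52 -0.24]
turn/90 [ 0.007  0.01  -0.003] now-axes [[0.02, -0.04, 1.0], [0.01, 1.0, 0.04], [-1.0, 0.01, 0.02]]
shift/25 in now axes [ 1.36  8.79 -2.38] in target axes [ 1.35  8.77 -2.46] world mm [-68.  217.4 -33.7]
```

View pics/g6.png

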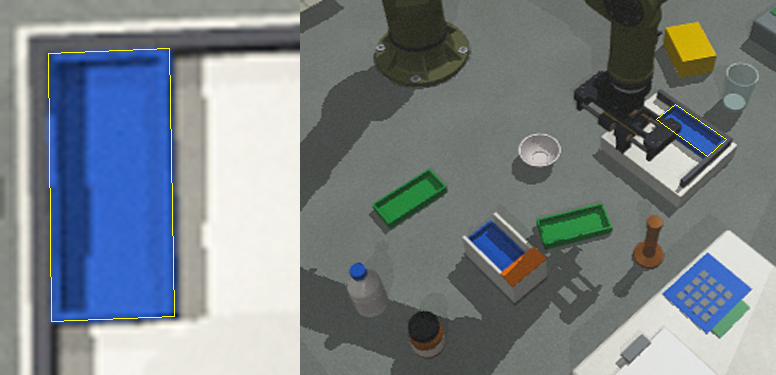

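The tray is flush in the corner, on the home outline. The lower trays are in the magazine and the bystanders stand where they were. The robot is clear, so I hand in.

```bash
python3 -c "
from bench import *
print(close_job())"
```

```text
the job is handed in; nothing more can be done
None
```

The blue top tray is home on the reader, flush against both metal fences, and I handed the job in at about 22 s. I gripped it by its front wall, drew it about 67 mm forward and lifted it level off the pile. Then I set it down lengthwise on the deck and slid it into the corner. After letting go, I pushed it once more from inside towards each fence.

**Position:** In the last top view the tray matches the computed home outline, parallel to the fences, to within about 1 mm, which is as fine as the camera resolves.

**Contact:** Both pushes met firm resistance, about 6 N at the long fence and 9 N at the end fence. At the long fence the finger met the tray at the predicted place. At the end fence it stopped about 6 mm past my prediction. I think I overestimated how thick the closed fingers are, because the first slide stopped within 0.5 mm of prediction and the views show no gap.

**Everything else:** The last pictures show blue tray still seated in the magazine and the other bench items apparently unmoved. I checked those by eye only. The wrist force readings stayed below about 20 N, and the gripper was clear of everything at hand-in.

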